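Hold the resin-waste bin open by its lever, then let it close

TASK

I want to see how full the resin-waste bin is: press the black lever of the red-lidded bin all the way down and keep its lid fully raised for two seconds, then let the lever up so that the lid closes again. Work the lid by its lever only, without touching the lid, and leave the blue-lidded bin shut.

Things in the scene. Friction and masses are not known exactly. Their poses are not given: they have to be found in the camera images.
- red_bin_pad (a point): Where to press: top centre of the black pad (44 mm along the lever, 50 mm across) at the end of the red-lidded bin's lever, 109 mm above the bench, 95 mm out from the bin's front wall. It goes 38 mm straight down to a hard stop, against a spring of about 4 N at first, 7 N at the stop (more if pushed fast); let go, the spring lifts it and the lid shuts softly, within a second.
- red_bin_lever (a joint): Angle of the red-lidded bin's lever, rad: 0 up at rest, 0.42 fully down at its stop. The lid turns 2.5 times as far.
- red_bin_lid: Red lid, 140 x 130 x 12 mm, of a grey bin 130 mm deep, 120 wide, 118 high, fixed to the bench. Origin on its hinge at the top of the back wall, 122 mm above the bench. Shut: level, z up, -x pointing to the front, where the lever is (pad 230 mm from the hinge), y along the hinge. Lever fully down: tilted up 1.05 rad, its front edge then 250 mm up, over the back of the bin.
- blue_bin_lid: Blue lid of a second bin (scrap wood, not wanted now), the same in all but the lid's colour, with the same black lever. The bins stand side by side, either one at the left. Origin and axes as for the red lid.

How it is judged:
On the way, in this order (a step that is already met when the one before it is completed fails the run):
1. the red lid is held raised by its lever (tilted up by more than 0.75 rad) for 1.5 s (angle between red_bin_lid's own z axis and vertical above 0.75 rad and value of joint red_bin_lever above 0.29 rad), for 1.5 s.
2. the lever is let up and the red lid is shut again (angle between red_bin_lid's own z axis and vertical below 0.08 rad and value of joint red_bin_lever below 0.04 rad), for 0.2 s.
At the end, for the whole second after the job is handed in: The red lid is shut (within 0.08 rad) and still, its lever is back up (within 0.04 rad), and the blue lid is shut (within 0.08 rad) (all of step 2 and angular speed of red_bin_lid below 0.1 rad/s and angle between blue_bin_lid's own z axis and vertical below 0.08 rad); the robot touches nothing.
It fails at once if the robot pushes the red lid itself (more than 1 N) (contact force between any of the arm, the fingers and red_bin_lid above 1 N).
It fails at once if the blue-lidded bin is opened (lid tilted up by more than 0.15 rad) (angle between blue_bin_lid's own z axis and vertical above 0.15 rad).
It also fails if it takes over 32 s, if anything falls off the work surface, if the arm or the gripper's body presses on something with over 40 N, if the wrist force passes 120 N, or if a joint passes its speed limit or range.

ROBOT

A 7-joint arm with a two-finger parallel gripper is mounted at the origin on the work surface; the furniture and walls round the work are solid. World frame = base frame: x ahead of the robot, y to its left, z up, the work surface at z = 0. Lengths are in m, angles in rad, forces in N, time in s.
With the tool pointing down it reaches from about 0.4 to 0.875 m from the base axis. Payload 6.5 kg.
Tool frame: the origin (TCP) lies midway between the tips of the shut fingers; the grasp point (between the pads) lies 19 mm behind it; z points along the fingers, y is the line along which they close (so a half turn about z gives the same grasp; the last joint's range is limited). The gripper opens to 88 mm and grips with 3 to 60 N. Pads are 18 mm wide; open, the fingers measure 123 mm over their backs; the gripper's body (75 mm by 187 mm) begins 45 mm behind the grasp point.
Start: joints at [1.078, 0.536, -0.004, 1.538, 0.003, 1.067, -0.071], TCP at [0.269, -0.592, 0.239] pointing down, gripper open.
Joint ranges: [-2.7, 2.7], [-0.37, 2.16], [-1.27, 1.26], [0.24, 2.4], [-1.31, 4.45], [0.19, 1.91], [-2.76, 2.76]. Speed limits (rad/s): [2.39, 2.39, 3.14, 3.14, 3.14, 3.14, 3.14].

INTERFACE

Orientations are given as a unit quaternion [w, x, y, z].
In Python, from workcell import telemetry, snapshot, job gives the robot as it stands. The module is installed in compiled form; this text tells all that it offers.
- The arm moves only by the tool apply_moves, never from a script. Its argument "deltas" is a list of rows, each a list of 7 numbers: the gripper command: -1 is fully open, 1 is shut, values between are in proportion, then the shift along the tool's x, y, z in units of 0.06 m (1.0 is 0.06 m), then the turn, a rotation vector about the tool's x, y, z in units of 8 degrees (1.0 is 8 degrees). A call has 1 to 20 rows; each row shifts and turns the commanded pose from where the row before left it, along the tool's axes as they then stand; what a row does not reach is not made up. A row lasts 1/8 s, in which the tool goes at most 62.5 mm and 10.7 degrees, less where a joint would pass 70% of its speed; a pose out of reach is approached as far as the arm can. A call with a number of a shift or a turn outside -1 to 1 is refused whole. A call with a gripper value outside its range is refused whole. The fingers move at their own pace and stop on an object; "newtons" is the grip in N (left out, the last holds). Time passes only in rows, so rows that do not move let the fingers close. It gives the time, the measured TCP pose, the force, the opening and the grip force at its end, in the units of the state.
- telemetry.read_state(): the state, without advancing time (a new reading comes with each control period).
- snapshot(name): name is "scene" or "top"; returns a dict with "img" (384x512x3 uint8, red, green, blue), "z_map" (384x512 float32, m along the optical axis (not along the pixel's ray), 0 where there is no reading), "fx", "fy", "cx", "cy" (pixels), "view" (4x4, takes a point from world to camera coordinates). Camera axes: x right, y up, looking along -z (the intrinsics and any distortion apply to the point x, -y, -z); pixel columns grow to the right and rows downward; lengths in m; the calibration is good to about 2 mm. A picture is of the moment at which its call begins.
- job.close_job(): hands the job in; it is judged then, once.
The state is a dict: "clock": time; "joint_positions": joint angles; "qd": joint speeds; "joint_efforts": joint torques, N m; "ee_pos": TCP position; "tcp_rot": TCP orientation; "contact_force": force on the tool from outside, world axes, zero at the start; "wrist_torque": the same for the moment, N m; "opening": finger opening in m; "finger_force": force on a finger pad.
Only numpy, scipy, OpenCV 4.12 (cv2) and the standard library are available. Lean on these libraries where they do the work, as an engineer would, in place of code of your own. Each camera call takes 0.05 s, during which the arm holds its last target. There are 200 camera calls.

## Working session

There is one attempt and no reset: what is moved stays moved. The work goes in short steps, Python scripts to look and compute and a tool call to move; the robot and the scene stay as the last step left them, time stands still between calls to the robot, and variables do not carry over. Pictures are saved under pics/ and viewed, at most 10 in all, crops included, and the job is handed in when it is done.

Besides the shell and the picture viewer there is one more tool, called after "Request:" by a JSON object that holds its "name" and its "arguments", one argument or row to a line. apply_moves: Moves the arm, as the interface text tells. Its arguments: {"type":"object","properties":{"deltas":{"type":"array"},"newtons":{"type":"number"}},"required":["deltas"]}

```bash
mkdir -p pics; cat > h.py <<'E'
import numpy as np,cv2
from workcell import telemetry,snapshot,job
def world(s,u,v):
    z=float(s["z_map"][int(v),int(u)])
    p=np.array([(u-s["cx"])/s["fx"]*z,-(v-s["cy"])/s["fy"]*z,-z,1])
    return (np.linalg.inv(s["view"])@p)[:3]
def cloud(s):
    v,u=np.mgrid[:384,:512];z=s["z_map"]
    p=np.stack([(u-s["cx"])/s["fx"]*z,-(v-s["cy"])/s["fy"]*z,-z,np.ones_like(z)],-1)
    return (p@np.linalg.inv(s["view"]).T)[...,:3]
E
python3 - <<'E'
from h import *
s=snapshot("top");t=snapshot("scene")
np.savez("top.npz",**s)
cv2.imwrite("pics/a.png",np.hstack([s["img"],t["img"]])[...,::-1][:, :])
cv2.imwrite("pics/top.png",cv2.resize(s["img"],(768,576))[...,::-1]);cv2.imwrite("pics/scene.png",t["img"][...,::-1])
st=telemetry.read_state();print(st)
P=cloud(s);h=cv2.cvtColor(s["img"],cv2.COLOR_RGB2HSV)
for n,m in dict(red=((h[...,0]<8)|(h[...,0]>172)),blue=abs(h[...,0].astype(int)-112)<12).items():
    m=m&(h[...,1]>120)&(h[...,2]>60)&(abs(P[...,2]-.125)<.03)
    q=P[m]; print(n,m.sum(),q.mean(0) if len(q) else 0, cv2.minAreaRect(q[:,:2].astype(np.float32)) if len(q) else 0)
m=(h[...,2]<60)&(abs(P[...,2]-.109)<.012)
k,l,stt,c=cv2.connectedComponentsWithStats(m.astype(np.uint8))
for i in range(1,k):
    if stt[i,4]>30: q=P[l==i];print(stt[i],c[i],q.mean(0),cv2.minAreaRect(q[:,:2].astype(np.float32)))
E
```

```text
{'clock': 0.1, 'joint_positions': array([ 1.07781547,  0.53711704, -0.00442821,  1.53871697,  0.00260131,
        1.06730861, -0.07120174]), 'qd': array([-0.00167895, -0.00243535,  0.00179822, -0.00154668, -0.00032772,
        0.00045508,  0.00149268]), 'joint_efforts': array([ 1.76081947e-03, -5.72082353e+01,  9.93263349e-01, -2.52235401e+01,
       -5.62125701e-02,  1.34379510e-02,  7.31526302e-05]), 'ee_pos': array([ 0.2688253 , -0.59121942,  0.23793189]), 'tcp_rot': array([-7.39533896e-04,  9.77311720e-01,  2.11804640e-01, -2.21999727e-04]), 'contact_force': array([-0.26706935,  0.17254247,  0.13570491]), 'wrist_torque': array([ 0.00952252,  0.00169423, -0.03174395]), 'finger_force': 0.0, 'opening': 0.08830995314891836}
red 1878 [ 0.45240014 -0.11664127  0.13006938] ((0.48874491453170776, -0.02704697847366333), (0.3566026985645294, 1.042625069618225), 6.504194259643555)
blue 1673 [0.44168592 0.32589124 0.13029523] ((0.4444118142127991, 0.32428649067878723), (0.12281683832406998, 0.13928738236427307), 11.602492332458496)
[158   0  19  55 233] [163.27038627  22.31759657] [1.0118155
[... 387 characters left out ...]
0.39751308 0.10826564] ((1.0409992933273315, 0.39547860622406006), (0.024819476529955864, 0.07372034341096878), 64.85954284667969)
[179  39  97  49 284] [227.15492958  74.18661972] [0.83510598 0.10463393 0.10991329] ((0.8470268845558167, 0.08812148869037628), (0.07649318873882294, 0.33568066358566284), 23.45004653930664)
[146  49  11   8  33] [151.54545455  52.42424242] [0.91004742 0.34637597 0.11073506] ((0.9107850193977356, 0.3479158580303192), (0.03645314276218414, 0.0067643169313669205), 62.7763557434082)
[163  65  12  10  32] [167.34375  67.75   ] [0.85921497 0.29600168 0.10910866] ((0.8557141423225403, 0.2898113429546356), (0.042488839477300644, 0.00971407350152731), 58.66600799560547)
```

View pics/top.png

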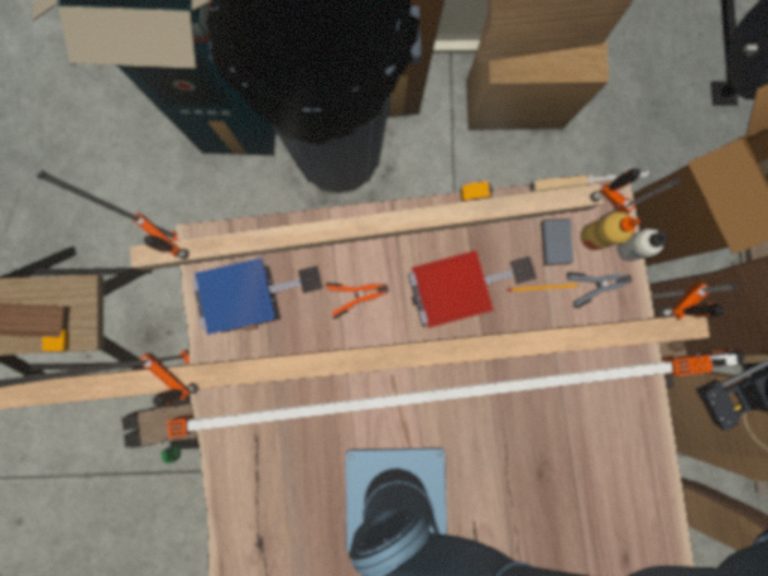

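View pics/scene.png

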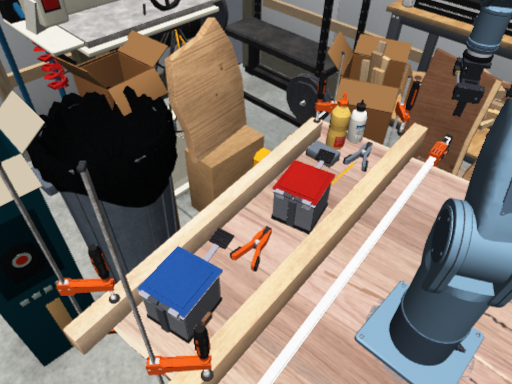

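The top view shows red lid at about (452,289) in the 1.5x picture with its pad at (523,270), the blue bin at (235,296), two wooden rails either side, and bottles at right (605,230).

```bash
python3 - <<'E'
from h import *
s=dict(np.load("top.npz"));P=cloud(s);h=cv2.cvtColor(s["img"],cv2.COLOR_RGB2HSV)
for n,(u,v) in dict(pad=(523,270),bluepad=(310,278),lid=(452,289),lever=(497,278),rail1=(520,205),rail2=(520,335),bottle=(608,228),b2=(650,241),grey=(557,242),pl=(600,285),clamp=(690,300),bench=(520,300),pen=(540,289)).items(): print(n,world(s,u/1.5,v/1.5).round(3))
m=np.zeros((384,512),bool);m[165:195,335:362]=1
m&=(abs(P[...,2]-.109)<.012);q=P[m].astype(np.float32);print(m.sum(),q.mean(0),np.median(q[:,2]),cv2.minAreaRect(q[:,:2]))
r=((h[...,0]<8)|(h[...,0]>172))&(h[...,1]>120)&(abs(P[...,2]-.128)<.012);r[:,:270]=0;r[:,335:]=0;r[:165]=0;r[220:]=0
q=P[r].astype(np.float32);print(q.mean(0),cv2.minAreaRect(q[:,:2]))
x=P.reshape(-1,3);k=(x[:,0]>.25)&(x[:,0]<.75)&(x[:,1]<-.05)&(x[:,1]>-.6)&(x[:,2]>.13)
print(x[k].max(0))
for y in np.arange(-.55,0,.05):
  b=k&(abs(x[:,1]-y)<.025);print(y.round(2),x[b][:,2].max().round(3) if b.any() else 0, x[b][:,0].min().round(2) if b.any() else 0)
I=s["img"][150:230,260:440];cv2.imwrite("pics/crop.png",cv2.resize(I,None,fx=4,fy=4,interpolation=3)[...,::-1])
E
```

```text
pad [ 0.489 -0.27   0.11 ]
bluepad [0.479 0.173 0.11 ]
lid [ 0.45  -0.118  0.132]
lever [ 0.474 -0.218  0.099]
rail1 [ 0.635 -0.28   0.072]
rail2 [ 0.354 -0.264  0.09 ]
bottle [ 0.569 -0.439  0.142]
b2 [ 0.542 -0.528  0.133]
grey [ 0.557 -0.369  0.037]
pl [ 0.461 -0.466  0.023]
clamp [ 0.418 -0.586  0.159]
bench [ 0.431 -0.291  0.002]
pen [ 0.455 -0.336  0.007]Traceback (most recent call last):
  File "<stdin>", line 5, in <module>
cv2.error: OpenCV(4.12.0) /io/opencv/modules/imgproc/src/convhull.cpp:143: error: (-215:Assertion failed) total >= 0 && (depth == CV_32F || depth == CV_32S) in function 'convexHull'
```

```bash
python3 - <<'E'
from h import *
s=dict(np.load("top.npz"));P=cloud(s);h=cv2.cvtColor(s["img"],cv2.COLOR_RGB2HSV)
C=np.ascontiguousarray
m=np.zeros((384,512),bool);m[165:195,338:362]=1
m&=(abs(P[...,2]-.109)<.012);q=P[m];print(m.sum(),q.mean(0),np.median(q[:,2]),cv2.minAreaRect(C(q[:,:2],np.float32)))
r=((h[...,0]<8)|(h[...,0]>172))&(h[...,1]>120)&(abs(P[...,2]-.128)<.012);r[:,:270]=0;r[:,335:]=0;r[:165]=0;r[220:]=0
q=P[r];print(q.mean(0),cv2.minAreaRect(C(q[:,:2],np.float32)))
x=P.reshape(-1,3);k=(x[:,0]>.25)&(x[:,0]<.75)&(x[:,2]>.11)
for y in np.arange(-.65,0,.05):
  b=k&(abs(x[:,1]-y)<.025);print(y.round(2),x[b][:,2].max().round(3) if b.any() else 0, x[b][:,0].min().round(2) if b.any() else 0)
I=s["img"][150:230,260:440];cv2.imwrite("pics/crop.png",cv2.resize(I,None,fx=4,fy=4,interpolation=3)[...,::-1])
E
```

```text
250 [ 0.48892677 -0.26871472  0.10934415] 0.10986871329268932 ((0.48811545968055725, -0.26498666405677795), (0.04951324686408043, 0.056216053664684296), 14.144776344299316)
[ 0.45162409 -0.11968487  0.129968  ] ((0.4518393874168396, -0.12000869959592819), (0.12883467972278595, 0.13813135027885437), 14.21428394317627)
-0.65 0.292 0.28
-0.6 0.353 0.29
-0.55 0.401 0.25
-0.5 0.35 0.25
-0.45 0.325 0.54
-0.4 0 0
-0.35 0 0
-0.3 0.118 0.47
-0.25 0.116 0.46
-0.2 0.136 0.4
-0.15 0.137 0.39
-0.1 0.139 0.37
-0.05 0.137 0.37
```

View pics/crop.png

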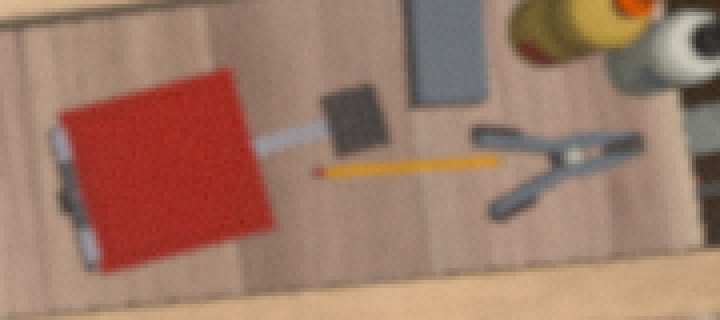

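Request:
{"name": "apply_moves", "arguments": {
  "deltas": [
    [1,0,0,-0.5,0,0,0],
    [1,0.55,-0.33,0,0,0,0],
    [1,0.55,-0.33,0,0,0,0],
    [1,0.55,-0.33,0,0,0,0],
    [1,0.55,-0.33,0,0,0,0],
    [1,0.55,-0.33,0,0,0,0],
    [1,0.55,-0.33,0,0,0,0],
    [1,0.55,-0.33,0,0,0,0],
    [1,0.55,-0.33,0,0,0,0],
    [1,0.55,-0.33,0,0,0,0],
    [1,0.55,-0.33,0,0,0,0]
  ],
  "newtons": 20
}}

```text
clock: 1.48
ee_pos: [0.4879, -0.2736, 0.2684]
tcp_rot: [-0.0, 0.977, 0.212, -0.0]
contact_force: [1.0, -0.3, -0.2]
opening: 0.0005
finger_force: 0.0
```

Request:
{"name": "apply_moves", "arguments": {
  "deltas": [
    [1,0,0,0,0,0,-1],
    [1,0,0,0,0,0,-1],
    [1,0,0,0,0,0,-1],
    [1,0,0,0,0,0,-1],
    [1,0,0,0,0,0,-1],
    [1,0,0,0,0,0,-1],
    [1,0,0,0,0,0,-1],
    [1,0,0,0,0,0,-1],
    [1,0,0,0,0,0,-1],
    [1,0,0,0,0,0,-1],
    [1,0,0,0,0,0,0],
    [1,0,0,0,0,0,0]
  ]
}}

```text
clock: 2.98
ee_pos: [0.4874, -0.2748, 0.2685]
tcp_rot: [-0.0, 0.614, 0.79, -0.0]
contact_force: [-0.4, 0.4, 0.3]
opening: 0.0007
finger_force: 0.0
```

```bash
python3 - <<'E'
from h import *
from scipy.spatial.transform import Rotation as R
t=snapshot("scene");cv2.imwrite("pics/s2.png",cv2.resize(t["img"][80:310,180:512],None,fx=2,fy=2)[...,::-1])
st=telemetry.read_state();q=st["tcp_rot"];M=R.from_quat(np.r_[q[1:],q[0]]).as_matrix()
p=st["ee_pos"];print(st["clock"],p,M.round(3),st["opening"],st["joint_positions"].round(2))
print("units",(M.T@(np.array([.490,-.273,.115])-p)/.06).round(2))
E
```

```text
3.025 [ 0.48739481 -0.27480796  0.26858007] [[-0.247  0.969 -0.   ]
 [ 0.969  0.247  0.   ]
 [ 0.    -0.    -1.   ]] 0.0004552531583970922 [ 0.75  0.38 -0.4   1.73  0.17  1.06  0.54]
units [0.02 0.05 2.56]
```

View pics/s2.png

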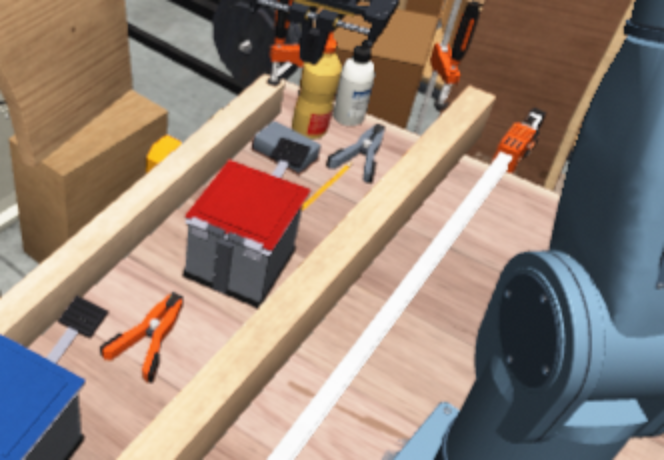

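The shut fingers stand over the pad (about (320,40)), with the lid clear.

Request:
{"name": "apply_moves", "arguments": {
  "deltas": [
    [1,0,0.05,0.5,0,0,0],
    [1,0,0,0.5,0,0,0],
    [1,0,0,0.5,0,0,0],
    [1,0,0,0.5,0,0,0],
    [1,0,0,0.4,0,0,0],
    [1,0,0,0.1,0,0,0],
    [1,0,0,0.1,0,0,0],
    [1,0,0,0.1,0,0,0],
    [1,0,0,0.1,0,0,0],
    [1,0,0,0.1,0,0,0],
    [1,0,0,0.1,0,0,0],
    [1,0,0,0.1,0,0,0],
    [1,0,0,0.1,0,0,0],
    [1,0,0,0.1,0,0,0],
    [1,0,0,0,0,0,0],
    [1,0,0,0,0,0,0]
  ]
}}

```text
clock: 5.03
ee_pos: [0.4913, -0.2744, 0.0718]
tcp_rot: [0.001, 0.613, 0.79, 0.0]
contact_force: [-1.1, -0.0, 9.9]
opening: 0.0007
finger_force: 4.9
```

```bash
python3 - <<'E'
from h import *
t=snapshot("scene");cv2.imwrite("pics/s3.png",cv2.resize(t["img"][80:310,180:512],None,fx=2,fy=2)[...,::-1])
E
```

```text
(no output)
```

View pics/s3.png

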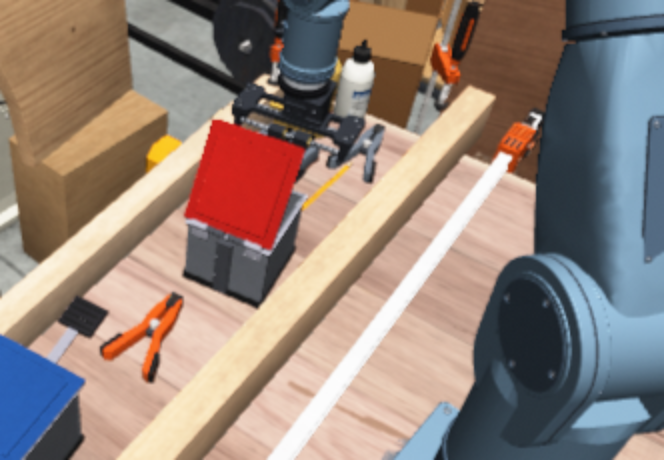

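The red lid is raised (about (250,180)), with 9.9 N on the tool, so the lever is at its stop. I'll hold it there, then let it up.

Request:
{"name": "apply_moves", "arguments": {
  "deltas": [
    [1,0,0,0.02,0,0,0],
    [1,0,0,0,0,0,0],
    [1,0,0,0,0,0,0],
    [1,0,0,0,0,0,0],
    [1,0,0,0,0,0,0],
    [1,0,0,0,0,0,0],
    [1,0,0,0,0,0,0],
    [1,0,0,0,0,0,0],
    [1,0,0,0,0,0,0],
    [1,0,0,0,0,0,0],
    [1,0,0,0,0,0,0],
    [1,0,0,0,0,0,0],
    [1,0,0,0,0,0,0],
    [1,0,0,0,0,0,0],
    [1,0,0,0,0,0,0],
    [1,0,0,0,0,0,0],
    [1,0,0,0,0,0,0],
    [1,0,0,0,0,0,0],
    [1,0,0,0,0,0,0],
    [1,0,0,0,0,0,0]
  ]
}}

```text
clock: 7.58
ee_pos: [0.4913, -0.2743, 0.0713]
tcp_rot: [0.001, 0.613, 0.79, 0.0]
contact_force: [-3.0, 0.3, 17.1]
opening: 0.0007
finger_force: 8.2
```

Request:
{"name": "apply_moves", "arguments": {
  "deltas": [
    [1,0,0,-0.1,0,0,0],
    [1,0,0,-0.1,0,0,0],
    [1,0,0,-0.1,0,0,0],
    [1,0,0,-0.1,0,0,0],
    [1,0,0,-0.1,0,0,0],
    [1,0,0,-0.1,0,0,0],
    [1,0,0,-0.1,0,0,0],
    [1,0,0,-0.3,0,0,0],
    [1,0,0,-0.4,0,0,0],
    [1,0,0,-0.5,0,0,0],
    [1,0,0,-0.5,0,0,0],
    [1,0,0,-0.4,0,0,0],
    [1,0,0,0,0,0,0],
    [1,0,0,0,0,0,0],
    [1,0,0,0,0,0,0],
    [1,0,0,0,0,0,0],
    [1,0,0,0,0,0,0],
    [1,0,0,0,0,0,0],
    [1,0,0,0,0,0,0],
    [1,0,0,0,0,0,0]
  ]
}}

```text
clock: 10.07
ee_pos: [0.4904, -0.2741, 0.2375]
tcp_rot: [0.0, 0.613, 0.79, -0.0]
contact_force: [-0.1, -0.4, 0.8]
opening: 0.0001
finger_force: 0.0
```

```bash
python3 - <<'E'
from h import *
t=snapshot("scene");cv2.imwrite("pics/s4.png",cv2.resize(t["img"][80:310,180:512],None,fx=2,fy=2)[...,::-1])
E
```

```text
(no output)
```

View pics/s4.png

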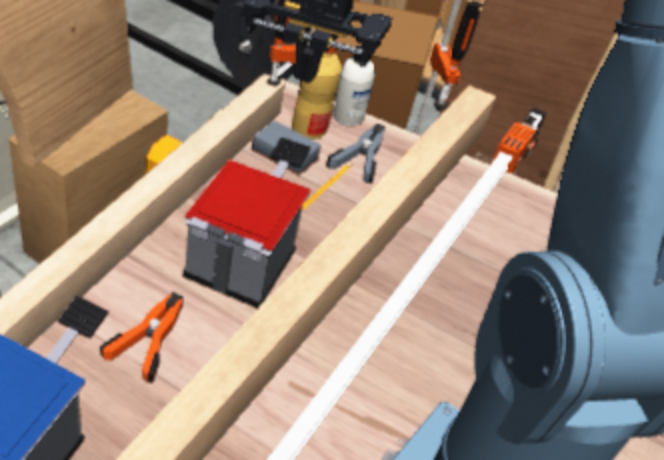

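The red lid is shut again (about (248,203)), its lever is up and the gripper is clear.

```bash
python3 -c "
from workcell import job;print(job.close_job())"
```

```text
the job is handed in; nothing more can be done
None
```

I pressed the red bin's lever to its stop and held the lid raised for over two seconds. I then let the lever up: the lid is shut, the blue bin was not touched, and the job is handed in (no verdict was returned).

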